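Prick two shelf-hole centres through the guide, then hold the index pin out

ROBOT

A 6-joint arm with a two-finger parallel gripper is mounted at the origin on the work surface. World frame = base frame: x ahead of the robot, y to its left, z up, the work surface at z = 0. Lengths are in m, angles in rad, forces in N, time in s.
With the tool pointing down it reaches from about 0.3 to 0.875 m from the base axis. Payload 4.2 kg.
Tool frame: the origin (TCP) lies midway between the tips of the shut fingers; the grasp point (between the pads) lies 19 mm behind it (manip.pinch_z is the distance from the TCP to the grasp point, in m); z points along the fingers, y is the line along which they close (so a half turn about z gives the same grasp; the last joint's range is limited). The gripper opens to 85 mm and grips with 20 to 120 N. Pads are 22 mm wide; open, the fingers measure 114 mm over their backs; the gripper's body (76 mm by 85 mm) begins 54 mm behind the grasp point. The pads swing forward as they close: fully open they stand 13 mm farther back than shut.
Start: joints at [1.238, 0.32, 1.565, -0, 1.257, -0.02], TCP at [0.177, 0.547, 0.231] pointing down, gripper open.
Joint ranges: [-3.11, 3.11], [-0.84, 2.01], [0.21, 2.61], [-1.34, 4.49], [0.05, 2.63], [-2.56, 2.56]. Speed limits (rad/s): [2.57, 2.57, 3.14, 3.14, 3.14, 3.14].

INTERFACE

Orientations are given as a rotation vector (axis times angle).
In Python, from plant import manip, cams gives the robot as it stands.
- The arm moves only by the tool apply_moves, never from a script. Its argument "deltas" is a list of rows, each a list of 5 numbers: the closure in counts, from 0 (fully open) to 255 (shut), then the shift along the world's x, y, z in units of 0.5 m (1.0 is 0.5 m), then the turn about the world's z in units of 120 degrees (1.0 is 120 degrees). In form: [[hand, tx, ty, tz, turn], ...]. A call has exactly 10 rows; each row is the pose to reach, as a shift and turn from the pose commanded when the call began; what a row does not reach only later rows make up. A row lasts 1/10 s, in which the tool goes at most 50 mm and 8.59 degrees, less where a joint would pass 70% of its speed; a pose out of reach is approached as far as the arm can. A call with a number of a shift or a turn outside -1 to 1 is refused whole. A call with a gripper value outside its range is refused whole. The fingers move at their own pace and stop on an object; "squeeze" is the grip in N (left out, the last holds). Time passes only in rows, so rows that repeat a pose let the fingers close, or fill a call up. It gives the time, the measured TCP pose, the force, the opening and the grip force at its end, in the units of the state.
- manip.state(): the state, without advancing time (a new reading comes with each control period).
- cams.snapshot(name): name is "side" or "top"; returns a dict with "img" (480x640x3 uint8, red, green, blue), "vfov" (degrees; the focal length in pixels is half the picture's height over the tangent of half this angle, whatever the lens; pixels are square), "cx", "cy" (the principal point, pixels), "position" and "rotation" of the camera in the world. Camera axes: x right, y down, z forward; pixel columns grow to the right and rows downward; lengths in m; the calibration is good to about 2 mm. A picture is of the moment at which its call begins. There is no depth.
- manip.sign_off(): hands the job in; it is judged then, once.
The state is a dict: "t": time; "q": joint angles; "qd": joint speeds; "tau": joint torques, N m; "ee_pos": TCP position; "eef_rot": TCP orientation; "contact_force": force on the tool from outside, world axes, zero at the start; "ft_torque": the same for the moment, N m; "gripper_width": finger opening in m; "gripper_force": force on a finger pad.
Only numpy, scipy, OpenCV 4.12 (cv2) and the standard library are available. Lean on these libraries where they do the work, as an engineer would, in place of code of your own. Each camera call takes 0.05 s, during which the arm holds its last target. There are 200 camera calls.

TASK

Take the awl from the tool block and, with the index pin left home in its hole, prick the white panel through the carriage's two guide bushes, first the left-hand one as the robot sees it and then the right-hand one, each time until the point bears on the panel. Stand the awl back in the tool block, then pull the carriage's sprung index pin fully up by its knob and finish still holding it up, clear of the rail and with the carriage left over its hole, so that I can slide the carriage along. Leave everything else on the bench where it is.

Things in the scene. Friction and masses are not known exactly. Their poses are not given: they have to be found in the camera images.
- awl_handle (a point): Marking awl with a round dark-wood handle, standing point down in an end socket of the tool block (either end). The point is on the awl's axis at the middle of the handle; the handle is a cylinder 24 mm across and 85 mm long, about 70 g in all. The z axis runs up the awl from the point to the handle end.
- awl_tip (a point): The awl's point, at the end of a 5 mm thick, 55 mm long steel blade (the last 7 mm is thinner), on the awl's axis 97.5 mm below awl_handle; the z axis runs up the awl. The flat brass shoulder of the handle starts 55 mm above the point.
- prick_left (a point): The spot on the white panel's top face (18 mm above the bench) on the axis of the left-hand guide bush (the one toward +y, at the robot's left). The bush is a vertical through bore 13 mm wide in the dark steel guide block of the carriage, with a bright steel collar 25 mm wide whose top is 24.5 mm above this spot. Axes: y along the rail toward the left, z up.
- prick_right (a point): The same for the right-hand guide bush, 64 mm along the rail toward -y from the left one.
- knob (a point): Centre of the black pull knob of the sprung index pin, 28 mm across; its full-width grip part is 15 mm tall and is centred 1 mm above this point. The knob spans 15 mm below to 11 mm above the point. With the pin home it stands 78.5 mm above the bench, and 38 mm above the flat top of the aluminium saddle plate; under it is a 20 mm sleeve. It lies 70 mm behind (+x) the line of the bushes, half-way between them. Axes: y along the rail, z up the pin.
- index_pin (a joint): Travel of the index pin in m: 0 = home, its tip 9 mm down in the rail's hole; grows as the knob is pulled straight up; stop at 0.015 (fully back). Its spring pulls it home with about 6 N at 0 and 12 N at the stop. Home, it locks the carriage (about 1 mm of play); when more than 9 mm up the carriage is free.
- carriage (a joint): Position in m of the carriage (0.9 kg, 130 mm long) along the aluminium rail: 0 = over the hole it now stands in; grows toward +y. It slides with about 4 N of friction when the pin is out, up to 0.09 either way.
- station: White cabinet side panel, 320 x 400 x 18 mm, lying fast on the bench, with an aluminium guide rail 70 x 460 x 12 mm on it and the carriage on the rail. Origin: centre of the panel's underside, on the bench. Axes: x away from the robot, y along the rail, z up.
- tool_block: Wooden tool block, 190 x 75 mm and 65 mm high, fixed to the bench. Origin: centre of its underside. Its x axis runs along the row of three sockets, z up.
- socket0 (a point): Mouth (in the block's top face, 65 mm above the bench) of the tool block's first socket, a round hole 10 mm wide and 60 mm deep. An awl standing in it rests by its shoulder on the block's top, so that its point is 55 mm below the mouth.
- socket1 (a point): Mouth of the middle socket, 60 mm from either end one, the same hole; empty at the start.
- socket2 (a point): Mouth of the third socket, the same hole.
- chisel: Chisel standing point down in the other end socket of the tool block: pale wooden handle 26 to 31 mm wide with a steel cap, 162 mm long in all, so that it stands taller than the awl. Origin at its cutting end. To be left alone.
- pencil: Flat carpenter's pencil, 120 x 13 x 7 mm, lying on the white panel to the right of the carriage. Origin: centre of its underside.
- tape: Tape measure, 65 x 36 mm and 62 mm high, standing on the white panel behind the rail, to the left. Origin: centre of its underside.
- square: Try square lying on the bench to the left of the tool block, blade 160 mm, stock 140 mm. Origin on its underside.
- glue: Glue bottle, 62 mm wide and 190 mm high. Origin: centre of its underside.
- ear_muffs: Ear defenders lying on the bench to the right of the panel, about 130 x 180 x 82 mm. Origin on its underside.
- sander: Hand-held orbital sander standing on its 125 mm pad, 156 mm high. Origin: centre of the pad's underside.
Mind the look-alikes: they are no part of the job. What is shaped like the part that bears awl_handle but turquoise is not meant.

How it is judged:
On the way, in this order (a step that is already met when the one before it is completed fails the run):
1. The held awl's point bears on the panel through the left-hand bush, the index pin being home (contact force between the fingers and awl above 1 N and contact force between awl and station above 1 N and horizontal distance between awl_tip and prick_left below 0.006 m and z of awl_tip in the frame of prick_left below 0.0025 m and value of joint index_pin below 0.003 m), for 0.1 s.
2. The held awl's point bears on the panel through the right-hand bush, the index pin being home (contact force between the fingers and awl above 1 N and contact force between awl and station above 1 N and horizontal distance between awl_tip and prick_right below 0.006 m and z of awl_tip in the frame of prick_right below 0.0025 m and value of joint index_pin below 0.003 m), for 0.1 s.
3. The awl stands in a socket of the tool block, let go, the index pin still home (((horizontal distance between awl_tip and socket0 below 0.008 m and z of awl_tip in the frame of socket0 below -0.05 m) or (horizontal distance between awl_tip and socket1 below 0.008 m and z of awl_tip in the frame of socket1 below -0.05 m) or (horizontal distance between awl_tip and socket2 below 0.008 m and z of awl_tip in the frame of socket2 below -0.05 m)) and angle between awl_tip's own z axis and vertical below 0.12 rad and contact force between the fingers and awl below 0.1 N and value of joint index_pin below 0.003 m), for 0.2 s.
At the end, for the whole second after the job is handed in: The index pin is held at least 12 mm up of its 15 mm travel by the robot's fingers (at least 2 N on it), the carriage is within 10 mm of its hole, and the awl stands upright, let go and at rest in a socket of the tool block, its point at least 50 mm down (value of joint index_pin above 0.012 m and contact force between the fingers and index_pin above 2 N and value of joint carriage between -0.01 and 0.01 m and contact force between awl and index_pin below 0.1 N and ((horizontal distance between awl_tip and socket0 below 0.008 m and z of awl_tip in the frame of socket0 below -0.05 m) or (horizontal distance between awl_tip and socket1 below 0.008 m and z of awl_tip in the frame of socket1 below -0.05 m) or (horizontal distance between awl_tip and socket2 below 0.008 m and z of awl_tip in the frame of socket2 below -0.05 m)) and angle between awl_tip's own z axis and vertical below 0.12 rad and contact force between the fingers and awl below 0.1 N and linear speed of awl below 0.02 m/s); the arm keeps its last pose, push and grip.
It fails at once if the chisel, pencil, tape measure, try square, glue bottle, ear defenders or sander is pushed more than 30 mm (distance of any of chisel, pencil, tape, square, glue, ear_muffs, sander from where it was at the start of the episode above 0.03 m).
It also fails if it takes over 58 s, if anything falls off the work surface, if the arm or the gripper's body presses on something with over 40 N, if the wrist force passes 120 N, or if a joint passes its speed limit or range.

## Working session

There is one attempt and no reset: what is moved stays moved. The work goes in short steps, Python scripts to look and compute and a tool call to move; the robot and the scene stay as the last step left them, time stands still between calls to the robot, and variables do not carry over. Pictures are saved under pics/ and viewed, at most 10 in all, crops included, and the job is handed in when it is done.

Besides the shell and the picture viewer there is one more tool, called after ">>>" by a JSON object that holds its "op" and its "data". apply_moves: Moves the arm, as the interface text tells. Shifts and turns lie within -1 to 1; 1 stands for 0.5 m of shift or 120 degrees of turn. Its arguments: {"type":"object","properties":{"deltas":{"type":"array","items":{"type":"array","items":{"type":"number"}}},"squeeze":{"type":"number"}},"required":["deltas"]}

```bash
ls; mkdir -p pics
python3 - <<'E'
from plant import manip, cams
import cv2, numpy as np
s=manip.state(); print({k:np.round(v,3).tolist() for k,v in s.items()}, manip.pinch_z)
for n in("side","top"):
    c=cams.snapshot(n); cv2.imwrite(f"pics/{n}0.png",c["img"][:,:,::-1]); np.savez(f"{n}0.npz",**c)
    print(n,c["vfov"],c["cx"],c["cy"],np.round(c["position"],4),np.round(c["rotation"],4).tolist(), [k for k in c])
E
```

```text
pics
{'t': 0.0, 'q': [1.238, 0.32, 1.566, -0.0, 1.257, -0.02], 'qd': [-0.001, -0.0, 0.001, -0.001, -0.001, 0.001], 'tau': [0.002, -41.554, -23.417, 0.0, 0.008, -0.0], 'ee_pos': [0.177, 0.547, 0.23], 'eef_rot': [-0.489, -3.103, 0.003], 'contact_force': [-0.213, 0.075, -0.266], 'ft_torque': [0.037, -0.072, 0.048], 'gripper_force': 0.0, 'gripper_width': 0.085} 0.0187
side 47.780797850493215 322.820754955136 243.17741820210222 [0.2425 1.0471 0.928 ] [-0.3877, 2.6857, -1.322] ['img', 'vfov', 'cx', 'cy', 'position', 'rotation']
top 47.98741950583525 314.2853991911347 236.06449974068062 [ 0.3847 -0.0248  1.6427] [-2.1919, 2.1353, -0.0963] ['img', 'vfov', 'cx', 'cy', 'position', 'rotation']
```

View pics/side0.png

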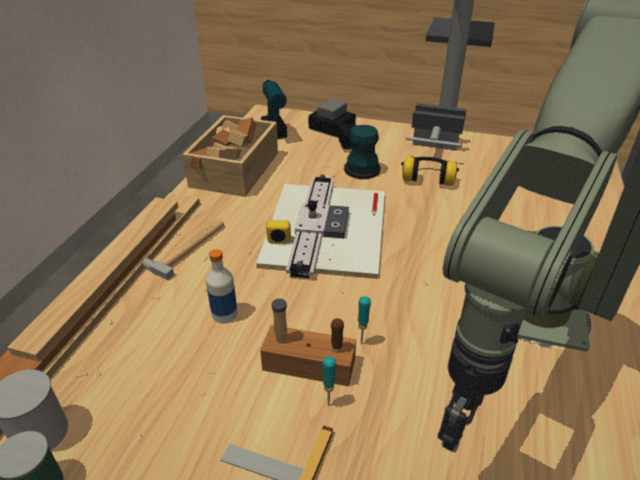

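View pics/top0.png

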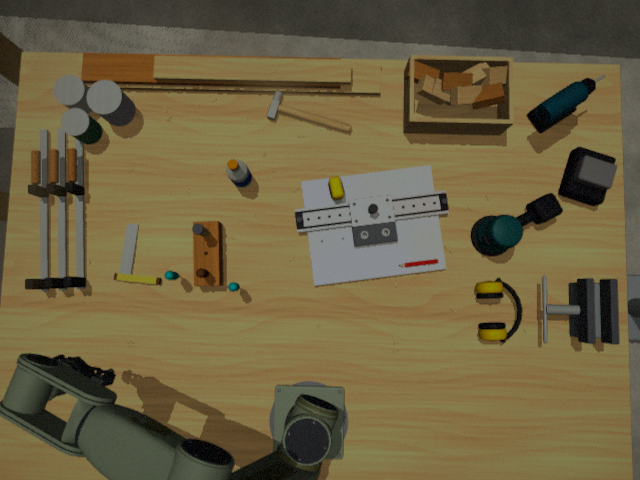

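The side view shows the dark-wood awl handle at (337,330) in the block. The look-alikes are two turquoise awls at (364,312) and (329,375), and the chisel with its steel cap is at (280,320). The top view shows the awl at (202,273), the chisel at (198,229), the bushes at about (364,235) and (387,233) and the knob at (373,208). The awl I want is the dark one in the block's right/near end socket. I'll confirm it with enlarged crops.

Run:
```python
import cv2, numpy as np
t=np.load("top0.npz")["img"][:,:,::-1]; s=np.load("side0.npz")["img"][:,:,::-1]
def c(im,x,y,w,h): 
    o=cv2.resize(im[y:y+h,x:x+w],(400,300),interpolation=cv2.INTER_CUBIC); 
    for i in range(0,w,10): cv2.line(o,(i*400//w,0),(i*400//w,5 if i%50 else 12),(0,255,0),1)
    for i in range(0,h,10): cv2.line(o,(0,i*300//h),(5,i*300//h),(0,255,0),1)
    return o
cv2.imwrite("pics/a.png",np.vstack([np.hstack([c(t,150,210,100,75+0),c(t,330,185,80,60)]),np.hstack([c(s,250,290,128,96),c(s,280,190,80,60)])]))
```

```text
(no output)
```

View pics/a.png

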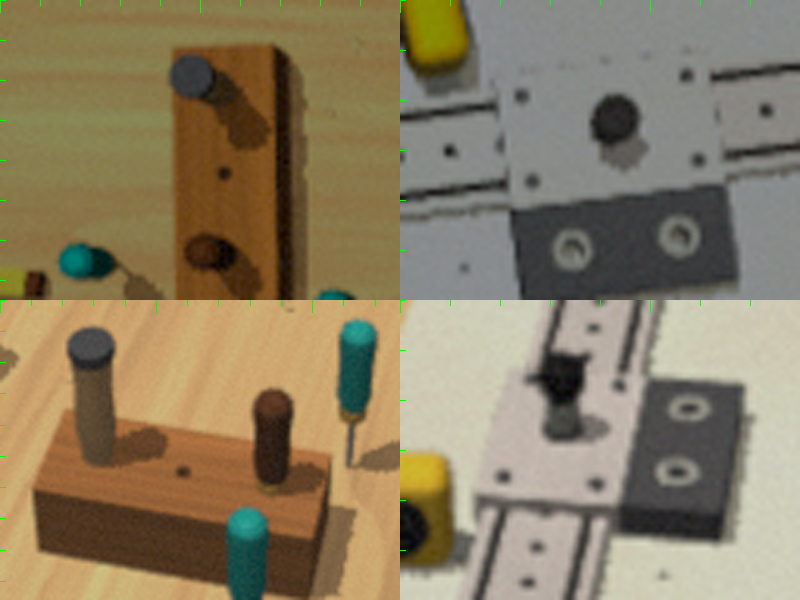

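The crop confirms it: the dark-wood awl with the brass shoulder stands in the end socket, and the turquoise ones stand outside the block. Next I triangulate.

```bash
cat > g.py <<'E'
import numpy as np
from scipy.spatial.transform import Rotation as R
from scipy.optimize import least_squares
def cam(n):
    c=np.load(n+".npz"); f=240/np.tan(np.radians(c["vfov"])/2)
    return f,c["cx"],c["cy"],c["position"],R.from_rotvec(c["rotation"]).as_matrix() if c["rotation"].size==3 else c["rotation"]
def proj(n,P):
    f,cx,cy,p,M=cam(n); d=(np.atleast_2d(P)-p)@M; return np.c_[cx+f*d[:,0]/d[:,2],cy+f*d[:,1]/d[:,2]]
def onz(n,u,v,z):
    f,cx,cy,p,M=cam(n); d=M@[(u-cx)/f,(v-cy)/f,1]; return np.round((p+d*(z-p[2])/d[2]),4)
E
python3 - <<'E'
from g import *
for nm,T,S,z in [("awltop",(201.2,272.5),(337.4,321.5),.15),("awlbase",(202.5,273),(336.4,350),.067),("sock1",(206,253.3),(308.4,345),.065),("chiseltop",(198.2,229),(279.1,304.5),.172),
  ("bushL",(364.6,234.8),(335.4,224.2),.0425),("bushR",(385.8,232.2),(337.8,211.6),.0425),("knobtop",(372.8,208.8),(312.6,202.5),.0895),
  ("kn_sad_c1",(354.3,204.2),(324,208.),.0405)]:
    print(nm,onz("top0",*T,z),onz("side0",*S,z))
for z in (0,.065): print(z,[onz("top0",*p,z) for p in ((193.7,221.7),(219,221.5))])
# joint fits
def bush(x):
    b=np.array([x[0],x[1]]);a=x[2];y=np.array([-np.sin(a),np.cos(a)]);X=np.array([np.cos(a),np.sin(a)])
    return np.array([[*(b+.032*y),.0425],[*(b-.032*y),.0425],[*(b+.07*X),.0895]])
r=least_squares(lambda x:np.r_[(proj("top0",bush(x))-[(364.6,234.8),(385.8,232.2),(372.8,208.8)]).ravel(),(proj("side0",bush(x)[:2])-[(335.4,224.2),(337.8,211.6)]).ravel()],[.4,-.2,0])
print(r.x,r.fun.round(1),bush(r.x).round(4))
E
```

```text
awltop [0.4264 0.3058 0.15  ] [0.4255 0.3131 0.15  ]
awlbase [0.4273 0.3203 0.067 ] [0.4257 0.3141 0.067 ]
sock1 [0.4854 0.3132 0.065 ] [0.486  0.3159 0.065 ]
chiseltop [0.5449 0.3149 0.172 ] [0.5439 0.3217 0.172 ]
bushL [ 0.5543 -0.153   0.0425] [ 0.5544 -0.1504  0.0425]
bushR [ 0.5637 -0.216   0.0425] [ 0.5643 -0.2129  0.0425]
knobtop [ 0.6259 -0.1718  0.0895] [ 0.6269 -0.1696  0.0895]
kn_sad_c1 [ 0.6461 -0.1207  0.0405] [ 0.6087 -0.2223  0.0405]
0 [array([0.5859, 0.3696, 0.    ]), array([0.5885, 0.2916, 0.    ])]
0.065 [array([0.5779, 0.354 , 0.065 ]), array([0.5804, 0.2791, 0.065 ])]
[ 0.55886754 -0.1835265   0.16378874] [-0.4  0.2 -0.3 -0.1  0.1 -0.7  0.4 -0.3  0.3 -0.4] [[ 0.5536 -0.152   0.0425]
 [ 0.5641 -0.2151  0.0425]
 [ 0.6279 -0.1721  0.0895]]
```

>>> {"op": "apply_moves", "data": {"deltas": [[0,0.5,-0.468,0,-0.52],[0,0.5,-0.468,0,-0.52],[0,0.5,-0.468,0,-0.52],[0,0.5,-0.468,0,-0.52],[0,0.5,-0.468,0,-0.52],[0,0.5,-0.468,0,-0.52],[0,0.5,-0.468,0,-0.52],[0,0.5,-0.468,0,-0.52],[0,0.5,-0.468,0,-0.52],[0,0.5,-0.468,0,-0.52]], "squeeze": 40}}

```text
t: 1.1
ee_pos: [0.4266, 0.3131, 0.231]
eef_rot: [-2.025, -2.402, 0.001]
contact_force: [0.3, -0.2, -0.2]
gripper_width: 0.0853
gripper_force: 0.0
```

>>> {"op": "apply_moves", "data": {"deltas": [[0,0,0,-0.06,0],[0,0,0,-0.12,0],[0,0,0,-0.17,0],[0,0,0,-0.22,0],[0,0,0,-0.248,0],[0,0,0,-0.248,0],[255,0,0,-0.248,0],[255,0,0,-0.248,0],[255,0,0,-0.248,0],[255,0,0,-0.248,0]], "squeeze": 40}}

```text
t: 2.1
ee_pos: [0.4272, 0.3134, 0.1081]
eef_rot: [2.026, 2.401, 0.002]
contact_force: [-1.5, 0.4, 1.6]
gripper_width: 0.0283
gripper_force: 0.6
```

>>> {"op": "apply_moves", "data": {"deltas": [[255,0,0,0,0],[255,0,0,0,0],[255,0,0,0,0],[255,0,0,0,0],[255,0,0,0.02,0],[255,0,0,0.05,0],[255,0,0,0.1,0],[255,0,0,0.18,0],[255,0,0,0.24,0],[255,0,0,0.24,0]], "squeeze": 60}}

```text
t: 3.1
ee_pos: [0.4291, 0.3146, 0.2323]
eef_rot: [2.024, 2.399, 0.015]
contact_force: [0.2, 0.5, -0.9]
gripper_width: 0.0228
gripper_force: 58.8
```

```bash
cat > snap.py <<'E'
from plant import manip,cams
import cv2,numpy as np,sys
def snap(tag,boxes):
    tiles=[]
    for n,x,y in boxes:
        c=cams.snapshot(n); np.savez(n+tag+".npz",**c)
        tiles.append(cv2.resize(c["img"][y:y+120,x:x+80,::-1],(400,600),interpolation=cv2.INTER_CUBIC))
    cv2.imwrite(f"pics/{tag}.png",np.hstack(tiles))
E
python3 - <<'E'
from snap import *
from g import *
s=manip.state();p=np.array(s["ee_pos"]);print(np.round(p,4),s["gripper_width"],s["gripper_force"],np.round(s["contact_force"],2))
# predicted: tip ~98mm below TCP
bx=[]
snap("b",[("top",160,215),("side",300,230)])
for n in("side","top"): print(n,[proj(n+"b",p+[0,0,d]).round(1).tolist() for d in(0,-.043,-.09,-.098)])
E
```

```text
[0.4291 0.3146 0.2323] 0.022836897826819354 58.82230997085571 [ 0.23  0.48 -0.92]
side [[[336.2, 290.9]], [[335.8, 307.3]], [[335.4, 324.3]], [[335.3, 327.2]]]
top [[[191.0, 270.3]], [[194.8, 270.9]], [[198.7, 271.5]], [[199.4, 271.6]]]
```

View pics/b.png

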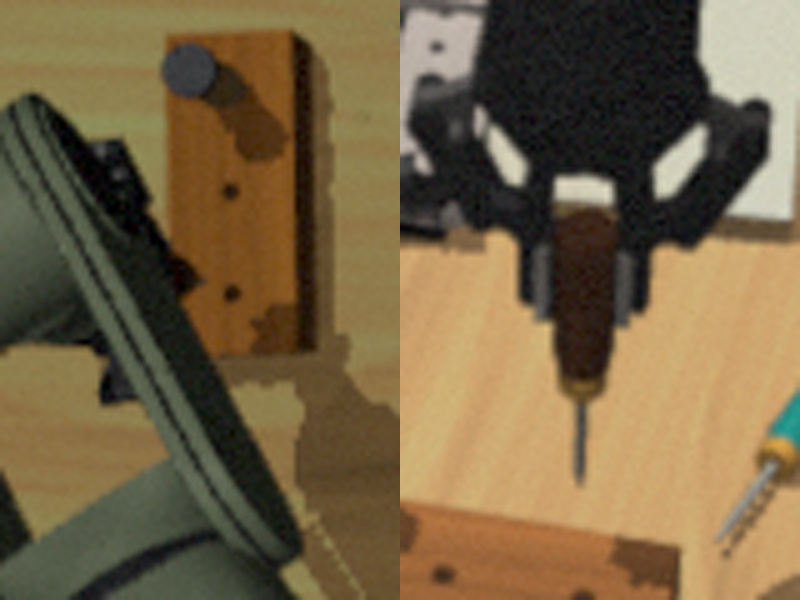

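Run:
```python
from g import *
from plant import manip
for T in((206.4,273.6),(206.2,253)): print(onz("topb",*T,.065))
print(onz("sideb",336.4,349.5,.065),onz("sideb",308.6,345,.065))
s=manip.state();print(s["t"],np.round(s["ee_pos"],4),s["eef_rot"]); M=R.from_rotvec(s["eef_rot"]).as_matrix();print(M.round(3))
```

```text
[0.4259 0.3092 0.065 ]
[0.4863 0.3126 0.065 ]
[0.4265 0.3111 0.065 ] [0.4856 0.3158 0.065 ]
3.2 [0.4269 0.313  0.2278] [2.02595704e+00 2.40063844e+00 1.45965519e-03]
[[-0.168  0.986  0.001]
 [ 0.986  0.168  0.001]
 [ 0.     0.001 -1.   ]]
```

>>> {"op": "apply_moves", "data": {"deltas": [[255,0.02,-0.08,0,0],[255,0.05,-0.18,0,0],[255,0.075,-0.28,0,0],[255,0.1,-0.38,0,0],[255,0.128,-0.48,0,0],[255,0.155,-0.58,0,0],[255,0.18,-0.68,0,0],[255,0.21,-0.78,0,0],[255,0.235,-0.87,0,0],[255,0.254,-0.928,0,0]]}}

```text
t: 4.2
ee_pos: [0.5532, -0.1535, 0.2252]
eef_rot: [-2.026, -2.397, 0.003]
contact_force: [0.0, 1.3, -0.5]
gripper_width: 0.0224
gripper_force: 58.8
```

>>> {"op": "apply_moves", "data": {"deltas": [[255,0,0,0,0],[255,0,0,0,0],[255,0,0,-0.04,0],[255,0,0,-0.08,0],[255,0,0,-0.11,0],[255,0,0,-0.136,0],[255,0,0,-0.136,0],[255,0,0,-0.136,0],[255,0,0,-0.136,0],[255,0,0,-0.136,0]]}}

```text
t: 5.2
ee_pos: [0.5544, -0.1509, 0.1602]
eef_rot: [2.025, 2.4, 0.001]
contact_force: [-0.2, 0.2, 0.2]
gripper_width: 0.0232
gripper_force: 58.8
```

Run:
```python
from snap import *
from g import *
s=manip.state();p=np.array(s["ee_pos"]);print(s["t"],np.round(p,4),s["gripper_width"],np.round(s["contact_force"],2),np.round(s["q"],2))
snap("c",[("top",330,180),("side",290,140)])
for n in("side","top"): print(n,[proj(n+"c",p+[0,0,d]).round(1).tolist() for d in(0,-.043,-.0978)])
```

```text
5.2 [ 0.5544 -0.1509  0.1602] 0.023177469516328715 [-0.22  0.19  0.2 ] [-0.29  0.37  1.67  0.    1.09 -0.45]
side [[[336.2, 188.3]], [[335.9, 201.8]], [[335.6, 218.3]]]
top [[[367.3, 230.3]], [[366.0, 232.0]], [[364.4, 234.0]]]
```

View pics/c.png

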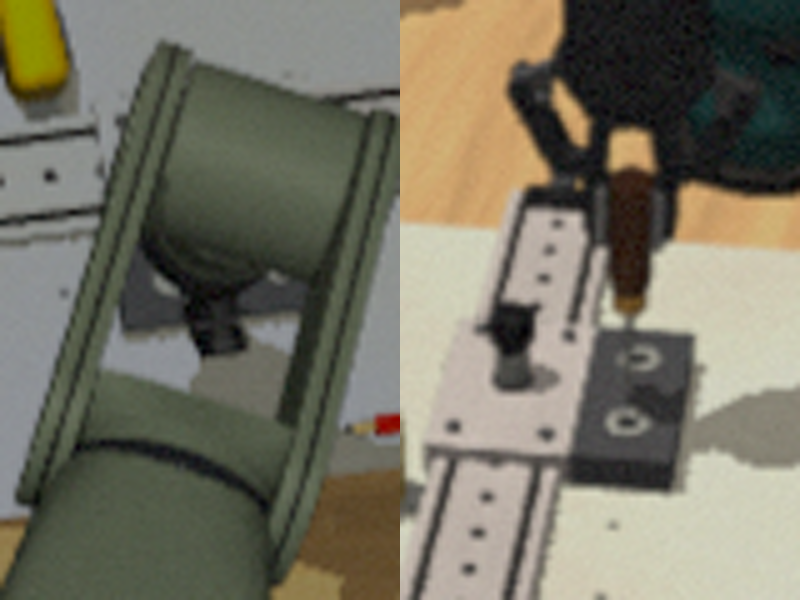

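>>> {"op": "apply_moves", "data": {"deltas": [[255,0,0,-0.01,0],[255,0,0,-0.02,0],[255,0,0,-0.03,0],[255,0,0,-0.04,0],[255,0,0,-0.05,0],[255,0,0,-0.06,0],[255,0,0,-0.065,0],[255,0,0,-0.065,0],[255,0,0,-0.065,0],[255,0,0,-0.065,0]]}}

```text
t: 6.3
ee_pos: [0.5541, -0.1509, 0.1271]
eef_rot: [2.026, 2.4, 0.0]
contact_force: [0.5, 0.5, 0.2]
gripper_width: 0.0227
gripper_force: 58.8
```

>>> {"op": "apply_moves", "data": {"deltas": [[255,0,0,-0.008,0],[255,0,0,-0.016,0],[255,0,0,-0.02,0],[255,0,0,-0.023,0],[255,0,0,-0.025,0],[255,0,0,-0.027,0],[255,0,0,-0.028,0],[255,0,0,-0.028,0],[255,0,0,-0.028,0],[255,0,0,-0.028,0]]}}

```text
t: 7.3
ee_pos: [0.5541, -0.1511, 0.1147]
eef_rot: [2.025, 2.4, 0.001]
contact_force: [-2.8, 0.3, 10.4]
gripper_width: 0.0225
gripper_force: 60.1
```

>>> {"op": "apply_moves", "data": {"deltas": [[255,0,0,0.03,0],[255,0,0,0.06,0],[255,0,0,0.09,0],[255,0,0,0.1,0],[255,0.01,-0.06,0.1,0],[255,0.021,-0.126,0.1,0],[255,0.021,-0.126,0.1,0],[255,0.021,-0.126,0.1,0],[255,0.021,-0.126,0.1,0],[255,0.021,-0.126,0.1,0]]}}

```text
t: 8.3
ee_pos: [0.5642, -0.2129, 0.1626]
eef_rot: [-2.025, -2.401, -0.0]
contact_force: [1.0, 0.2, -0.5]
gripper_width: 0.0222
gripper_force: 59.0
```

Run:
```python
from snap import *
from g import *
s=manip.state();p=np.array(s["ee_pos"]);print(s["t"],np.round(p,4),s["gripper_width"],np.round(s["contact_force"],2),np.round(s["q"],2))
snap("d",[("top",330,180),("side",290,140)])
print([proj(n+"d",[[p[0],p[1],.0425]]).round(1).tolist() for n in ("side","top")],proj("sided",[p-[0,0,.0978]]))
```

```text
8.3 [ 0.5642 -0.2129  0.1626] 0.022213976928674384 [ 1.02  0.23 -0.47] [-0.38  0.41  1.6   0.    1.13 -0.55]
[[[337.8, 211.6]], [[384.8, 232.0]]] [[337.99825468 205.16958091]]
```

View pics/d.png

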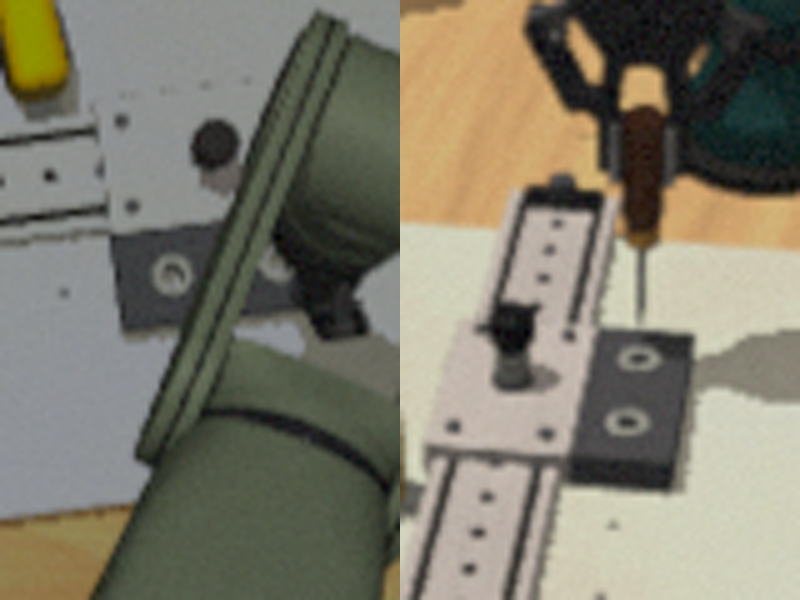

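>>> {"op": "apply_moves", "data": {"deltas": [[255,0.001,0,-0.015,0],[255,0.001,0,-0.03,0],[255,0.001,0,-0.045,0],[255,0.001,0,-0.06,0],[255,0.001,0,-0.07,0],[255,0.001,0,-0.078,0],[255,0.001,0,-0.084,0],[255,0.001,0,-0.087,0],[255,0.001,0,-0.087,0],[255,0.001,0,-0.087,0]]}}

```text
t: 9.4
ee_pos: [0.5651, -0.214, 0.1196]
eef_rot: [2.026, 2.4, 0.0]
contact_force: [-0.5, -0.3, -0.2]
gripper_width: 0.023
gripper_force: 59.0
```

>>> {"op": "apply_moves", "data": {"deltas": [[255,0,0,-0.004,0],[255,0,0,-0.007,0],[255,0,0,-0.009,0],[255,0,0,-0.011,0],[255,0,0,-0.012,0],[255,0,0,-0.013,0],[255,0,0,-0.013,0],[255,0,0,-0.013,0],[255,0,0,-0.013,0],[255,0,0,-0.013,0]]}}

```text
t: 10.4
ee_pos: [0.5653, -0.2141, 0.1148]
eef_rot: [2.025, 2.4, 0.001]
contact_force: [-1.8, 0.5, 9.5]
gripper_width: 0.0228
gripper_force: 60.1
```

>>> {"op": "apply_moves", "data": {"deltas": [[255,0,0,0.05,0],[255,0,0,0.13,0],[255,0,0,0.21,0],[255,-0.02,0.08,0.24,0],[255,-0.045,0.17,0.24,0],[255,-0.07,0.265,0.24,0],[255,-0.094,0.36,0.24,0],[255,-0.12,0.455,0.24,0],[255,-0.144,0.55,0.24,0],[255,-0.17,0.64,0.24,0]]}}

```text
t: 11.4
ee_pos: [0.4791, 0.108, 0.2329]
eef_rot: [2.026, 2.401, 0.001]
contact_force: [0.8, 0.5, 0.0]
gripper_width: 0.0227
gripper_force: 59.1
```

>>> {"op": "apply_moves", "data": {"deltas": [[255,-0.025,0.09,0,0],[255,-0.05,0.18,0,0],[255,-0.075,0.27,0,0],[255,-0.095,0.36,0,0],[255,-0.106,0.4,0,0],[255,-0.106,0.414,0,0],[255,-0.106,0.414,-0.05,0],[255,-0.106,0.414,-0.1,0],[255,-0.106,0.414,-0.1,0],[255,-0.106,0.414,-0.1,0]]}}

```text
t: 12.4
ee_pos: [0.4273, 0.3125, 0.183]
eef_rot: [2.027, 2.4, -0.001]
contact_force: [0.2, 0.3, 0.6]
gripper_width: 0.0228
gripper_force: 59.0
```

Run:
```python
from snap import *
from g import *
s=manip.state();p=np.array(s["ee_pos"]);print(s["t"],np.round(p,4),s["gripper_width"],np.round(s["contact_force"],2))
snap("e",[("top",160,215),("side",300,250)])
print(proj("sidee",[p-[0,0,.0978],[.4262,.310,.065],[.4269,.313,.065]]).round(1))
```

```text
12.4 [0.4273 0.3125 0.183 ] 0.022774117495017485 [0.2  0.31 0.65]
[[336.  343.3]
 [336.7 349.1]
 [336.  350.1]]
```

View pics/e.png

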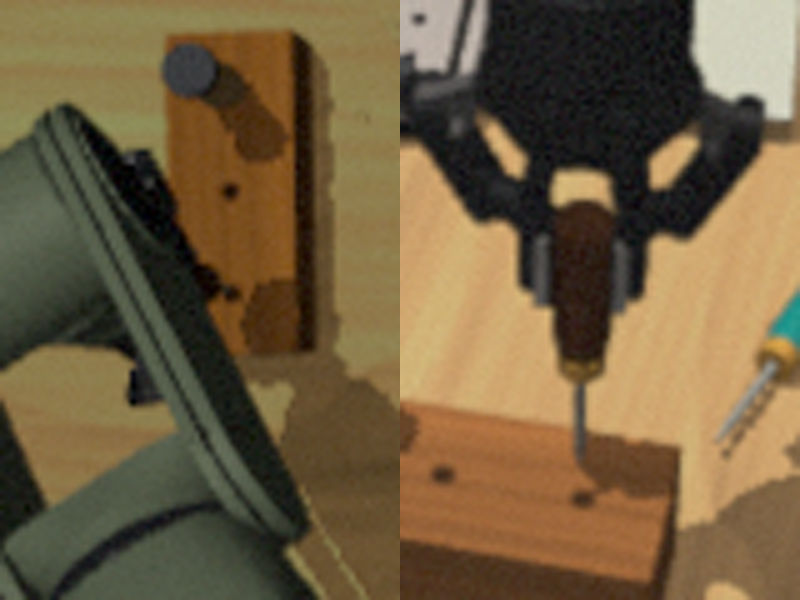

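>>> {"op": "apply_moves", "data": {"deltas": [[255,0,0,-0.015,0],[255,0,0,-0.03,0],[255,0,0,-0.04,0],[255,0,0,-0.045,0],[255,0,0,-0.05,0],[255,0,0,-0.055,0],[255,0,0,-0.06,0],[255,0,0,-0.06,0],[255,0,0,-0.06,0],[255,0,0,-0.06,0]]}}

```text
t: 13.5
ee_pos: [0.4271, 0.3132, 0.153]
eef_rot: [2.026, 2.401, 0.001]
contact_force: [0.8, 0.2, -0.5]
gripper_width: 0.0229
gripper_force: 59.0
```

No contact with the point about 10 mm below the mouth, so it is in the socket. I'll lower fully and release.

>>> {"op": "apply_moves", "data": {"deltas": [[255,0,0,-0.02,0],[255,0,0,-0.04,0],[255,0,0,-0.06,0],[255,0,0,-0.075,0],[255,0,0,-0.084,0],[255,0,0,-0.088,0],[255,0,0,-0.088,0],[255,0,0,-0.088,0],[255,0,0,-0.088,0],[255,0,0,-0.088,0]]}}

```text
t: 14.5
ee_pos: [0.4271, 0.3132, 0.1092]
eef_rot: [2.026, 2.401, 0.001]
contact_force: [0.2, -0.1, -0.5]
gripper_width: 0.0226
gripper_force: 59.1
```

>>> {"op": "apply_moves", "data": {"deltas": [[150,0,0,0,0],[100,0,0,0,0],[50,0,0,0,0],[0,0,0,0,0],[0,0,0,0,0],[0,0,0,0,0],[0,0,0,0.05,0],[0,0,0,0.12,0],[0,0,0,0.2,0],[0,0,0,0.26,0]]}}

```text
t: 15.5
ee_pos: [0.4273, 0.3134, 0.2413]
eef_rot: [2.026, 2.4, 0.004]
contact_force: [0.3, 0.5, 0.4]
gripper_width: 0.0852
gripper_force: 0.0
```

Run:
```python
from snap import *
from g import *
s=manip.state();p=np.array(s["ee_pos"]);print(s["t"],np.round(p,4),s["gripper_width"],np.round(s["contact_force"],2))
snap("f",[("top",160,215),("side",300,270)])
```

```text
15.5 [0.4273 0.3134 0.2413] 0.08520297975775928 [0.29 0.53 0.44]
```

View pics/f.png

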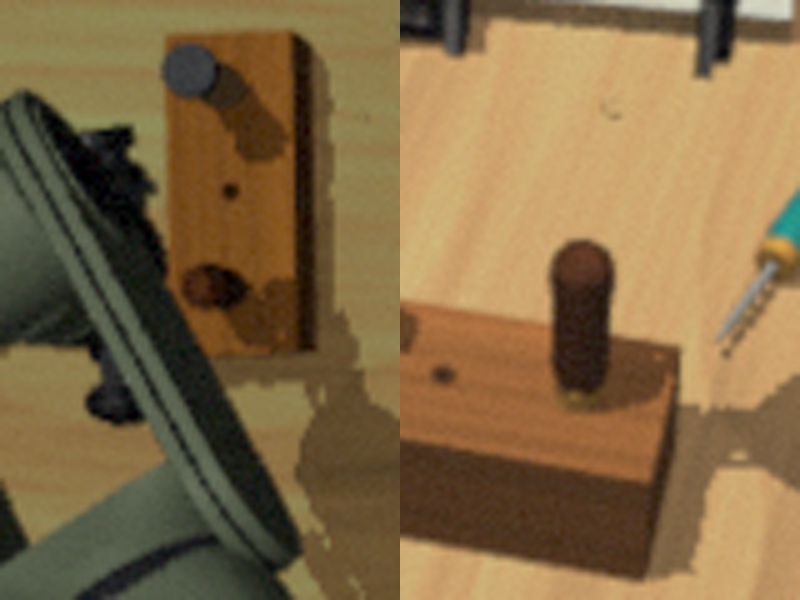

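>>> {"op": "apply_moves", "data": {"deltas": [[0,0.035,-0.09,0,0],[0,0.075,-0.18,0,0],[0,0.115,-0.275,0,0],[0,0.155,-0.37,0,0],[0,0.195,-0.465,0,0],[0,0.235,-0.56,0,0],[0,0.275,-0.655,0,0],[0,0.31,-0.75,0,0],[0,0.35,-0.84,0,0],[0,0.385,-0.93,0,0]]}}

```text
t: 16.6
ee_pos: [0.6175, -0.1484, 0.2377]
eef_rot: [-2.025, -2.4, 0.001]
contact_force: [0.6, 0.6, 0.4]
gripper_width: 0.0854
gripper_force: 0.0
```

>>> {"op": "apply_moves", "data": {"deltas": [[0,0.016,-0.04,0,0],[0,0.016,-0.04,0,0],[0,0.016,-0.04,-0.06,0],[0,0.016,-0.04,-0.12,0],[0,0.016,-0.04,-0.18,0],[0,0.016,-0.04,-0.22,0],[0,0.016,-0.04,-0.26,0],[0,0.016,-0.04,-0.26,0],[0,0.016,-0.04,-0.26,0],[0,0.016,-0.04,-0.26,0]]}}

```text
t: 17.6
ee_pos: [0.626, -0.1662, 0.1102]
eef_rot: [2.024, 2.4, 0.002]
contact_force: [0.2, -0.2, -0.2]
gripper_width: 0.0852
gripper_force: 0.0
```

Run:
```python
from snap import *
from g import *
s=manip.state();p=np.array(s["ee_pos"]);print(s["t"],np.round(p,4),s["gripper_width"],np.round(s["contact_force"],2))
snap("h",[("top",330,160),("side",275,140)])
print(proj("sideh",[[p[0],p[1],.0895],[.6275,-.1717,.0895]]).round(1))
```

```text
17.6 [ 0.626  -0.1662  0.1102] 0.08517166378954955 [ 0.18 -0.23 -0.18]
[[312.6 203.2]
 [312.6 202.1]]
```

View pics/h.png

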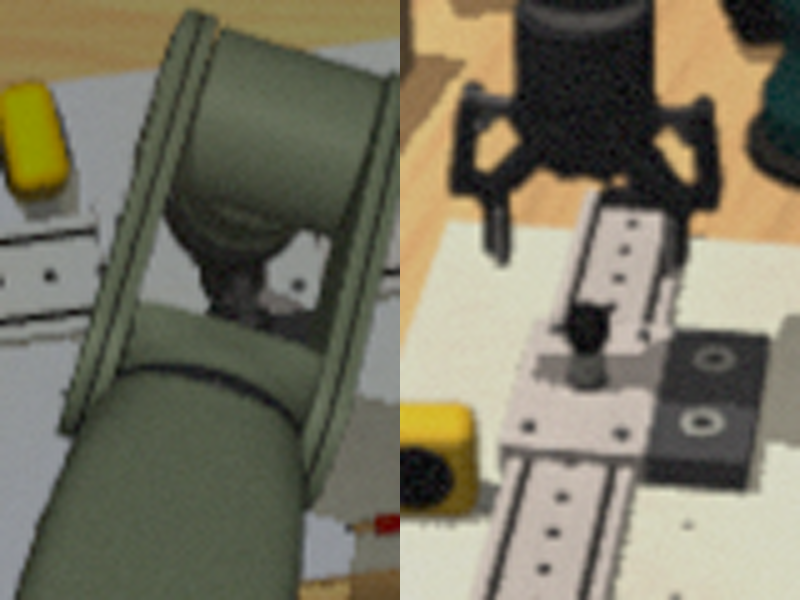

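>>> {"op": "apply_moves", "data": {"deltas": [[0,0.003,-0.011,0,0],[0,0.003,-0.011,-0.03,0],[0,0.003,-0.011,-0.06,0],[0,0.003,-0.011,-0.09,0],[0,0.003,-0.011,-0.104,0],[0,0.003,-0.011,-0.104,0],[255,0.003,-0.011,-0.104,0],[255,0.003,-0.011,-0.104,0],[255,0.003,-0.011,-0.104,0],[255,0.003,-0.011,-0.104,0]], "squeeze": 80}}

```text
t: 18.7
ee_pos: [0.6273, -0.172, 0.0574]
eef_rot: [2.025, 2.4, 0.001]
contact_force: [6.5, 1.9, 7.7]
gripper_width: 0.0282
gripper_force: 6.1
```

>>> {"op": "apply_moves", "data": {"deltas": [[255,0,0,0,0],[255,0,0,0,0],[255,0,0,0,0],[255,0,0,0,0],[255,0,0,0,0],[255,0,0,0,0],[255,0,0,0,0],[255,0,0,0,0],[255,0,0,0,0],[255,0,0,0,0]]}}

```text
t: 19.7
ee_pos: [0.6279, -0.172, 0.0579]
eef_rot: [2.025, 2.399, 0.003]
contact_force: [2.0, 1.4, 5.3]
gripper_width: 0.0255
gripper_force: 78.5
```

>>> {"op": "apply_moves", "data": {"deltas": [[255,0,0,0.004,0],[255,0,0,0.008,0],[255,0,0,0.012,0],[255,0,0,0.016,0],[255,0,0,0.02,0],[255,0,0,0.024,0],[255,0,0,0.027,0],[255,0,0,0.029,0],[255,0,0,0.029,0],[255,0,0,0.029,0]]}}

```text
t: 20.7
ee_pos: [0.6277, -0.1719, 0.0689]
eef_rot: [2.026, 2.4, 0.002]
contact_force: [7.6, 0.5, -10.7]
gripper_width: 0.0256
gripper_force: 79.1
```

>>> {"op": "apply_moves", "data": {"deltas": [[255,0,0,0.002,0],[255,0,0,0.004,0],[255,0,0,0.006,0],[255,0,0,0.006,0],[255,0,0,0.006,0],[255,0,0,0.006,0],[255,0,0,0.006,0],[255,0,0,0.006,0],[255,0,0,0.006,0],[255,0,0,0.006,0]]}}

```text
t: 21.7
ee_pos: [0.6277, -0.1719, 0.0716]
eef_rot: [2.026, 2.4, 0.001]
contact_force: [8.3, -0.8, -12.1]
gripper_width: 0.0256
gripper_force: 79.2
```

>>> {"op": "apply_moves", "data": {"deltas": [[255,0,0,0.001,0],[255,0,0,0.002,0],[255,0,0,0.003,0],[255,0,0,0.004,0],[255,0,0,0.004,0],[255,0,0,0.004,0],[255,0,0,0.004,0],[255,0,0,0.004,0],[255,0,0,0.004,0],[255,0,0,0.004,0]]}}

```text
t: 22.7
ee_pos: [0.6277, -0.1719, 0.0731]
eef_rot: [2.026, 2.401, 0.001]
contact_force: [9.2, -0.5, -13.8]
gripper_width: 0.0253
gripper_force: 79.6
```

Run:
```python
from snap import *
s=manip.state();print(s["t"],np.round(s["ee_pos"],4),np.round(s["contact_force"],2),s["gripper_width"],s["gripper_force"])
snap("k",[("top",160,215),("side",275,140)])
```

```text
22.7 [ 0.6277 -0.1719  0.0731] [  9.16  -0.51 -13.76] 0.02527514751746685 79.57200765609741
```

View pics/k.png

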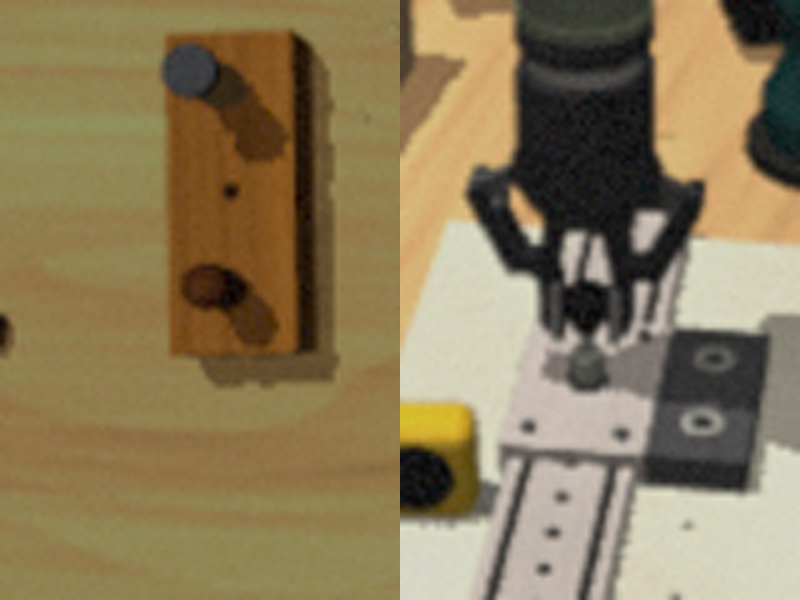

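>>> {"op": "apply_moves", "data": {"deltas": [[255,0,0,0.001,0],[255,0,0,0.002,0],[255,0,0,0.003,0],[255,0,0,0.003,0],[255,0,0,0.003,0],[255,0,0,0.003,0],[255,0,0,0.003,0],[255,0,0,0.003,0],[255,0,0,0.003,0],[255,0,0,0.003,0]], "squeeze": 100}}

```text
t: 23.8
ee_pos: [0.6276, -0.1719, 0.0732]
eef_rot: [-2.026, -2.4, -0.001]
contact_force: [11.6, -0.7, -21.0]
gripper_width: 0.025
gripper_force: 99.4
```

The force jumped from 14 N to 21 N with almost no further travel, so the pin is against its stop and held. I'm handing the job in.

```bash
python3 -c "
from plant import manip
print(manip.sign_off())"
```

```text
the job is handed in; nothing more can be done
None
```

I pricked the panel through the left bush and then the right (about 10 N each), stood the awl back in its socket, and handed in at about 24 s holding the index pin up against its stop, the carriage still over its hole; the sign-off returned no verdict.

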